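# Put three mixed-up sanding drums back in their own trays

### The job

The three sanding drums have been put back in each other's trays: park one in the spare bare-plywood tray on the way, letting go of it there, and rearrange them until every drum stands upright, flat in the tray of its own colour (red, yellow, blue) and the spare tray is empty again. Leave the glue pot, the offcut and the sanding block where they are.

Things in the scene. Friction and masses are not known exactly. Their poses are not given: they have to be found in the camera images.
- drum_red_center (a point): Sanding drum with the red end cap: upright brown abrasive cylinder, 50 mm diameter, 60 mm tall, with a red top face and a red band round its upper 12 mm, and a thin steel shank (9 mm diameter, 8 mm high) on top; about 0.16 kg, loose. At the start it stands in a tray of another colour. The point is its centre, 30 mm above its underside (37 mm above the bench when standing in a tray); z along its axis, up.
- drum_yellow_center (a point): Sanding drum with the yellow end cap: upright brown abrasive cylinder, 50 mm diameter, 60 mm tall, with a yellow top face and a yellow band round its upper 12 mm, and a thin steel shank (9 mm diameter, 8 mm high) on top; about 0.16 kg, loose. At the start it stands in a tray of another colour. The point is its centre, 30 mm above its underside (37 mm above the bench when standing in a tray); z along its axis, up.
- drum_blue_center (a point): Sanding drum with the blue end cap: upright brown abrasive cylinder, 50 mm diameter, 60 mm tall, with a blue top face and a blue band round its upper 12 mm, and a thin steel shank (9 mm diameter, 8 mm high) on top; about 0.16 kg, loose. At the start it stands in a tray of another colour. The point is its centre, 30 mm above its underside (37 mm above the bench when standing in a tray); z along its axis, up.
- tray_red: All-red painted, square tray fixed to the bench, 84 x 84 mm outside, 70 x 70 mm inside; its floor is 7 mm and its 7 mm thick rim 14 mm above the bench. Origin: centre of the underside, on the bench top; x and y along the sides, z up.
- tray_yellow: All-yellow painted, square tray fixed to the bench, 84 x 84 mm outside, 70 x 70 mm inside; its floor is 7 mm and its 7 mm thick rim 14 mm above the bench. Origin: centre of the underside, on the bench top; x and y along the sides, z up.
- tray_blue: All-blue painted, square tray fixed to the bench, 84 x 84 mm outside, 70 x 70 mm inside; its floor is 7 mm and its 7 mm thick rim 14 mm above the bench. Origin: centre of the underside, on the bench top; x and y along the sides, z up.
- tray_spare: Spare tray, bare unpainted plywood, empty at the start: square tray fixed to the bench, 84 x 84 mm outside, 70 x 70 mm inside; its floor is 7 mm and its 7 mm thick rim 14 mm above the bench. Origin: centre of the underside, on the bench top; x and y along the sides, z up.
- glue_pot: Bystander, loose: white jar with an orange cap, 40 mm diameter, 55 mm tall. Origin: centre of the underside.
- offcut: Bystander, loose: notched brown wooden offcut, 50 x 30 x 25 mm, 50 mm along its x. Origin: centre of the underside.
- sanding_block: Bystander, loose: cork sanding block, 90 x 50 x 25 mm, 90 mm along its x. Origin: centre of the underside.
Things that resemble listed ones, but are neither listed nor needed, are in the scene too. Leave any purple look-alike of the part that bears drum_yellow_center alone.

How it is judged (in metres and radians):
On the way:
1. one of the drums stands in the spare tray, let go (((horizontal distance between drum_red_center and tray_spare below 0.015 m and height (world z) of drum_red_center between 0.033 and 0.041 m and angle between drum_red_center's own z axis and vertical below 0.1 rad and contact force between the fingers and drum_red below 0.1 N and linear speed of drum_red below 0.02 m/s) or (horizontal distance between drum_yellow_center and tray_spare below 0.015 m and height (world z) of drum_yellow_center between 0.033 and 0.041 m and angle between drum_yellow_center's own z axis and vertical below 0.1 rad and contact force between the fingers and drum_yellow below 0.1 N and linear speed of drum_yellow below 0.02 m/s) or (horizontal distance between drum_blue_center and tray_spare below 0.015 m and height (world z) of drum_blue_center between 0.033 and 0.041 m and angle between drum_blue_center's own z axis and vertical below 0.1 rad and contact force between the fingers and drum_blue below 0.1 N and linear speed of drum_blue below 0.02 m/s))), for 0.2 s.
At the end, for the whole second after the job is handed in: Each drum stands in the tray of its own colour: its centre within 15 mm horizontally of the tray's centre, 33 to 41 mm above the bench, its axis within 0.1 rad of upright, let go and at rest (below 0.02 m/s). The spare tray is thereby empty (horizontal distance between drum_red_center and tray_red below 0.015 m and height (world z) of drum_red_center between 0.033 and 0.041 m and angle between each of drum_red_center, drum_yellow_center, drum_blue_center's own z axis and vertical below 0.1 rad and contact force between the fingers and drum_red below 0.1 N and linear speed of each of drum_red, drum_yellow, drum_blue below 0.02 m/s and horizontal distance between drum_yellow_center and tray_yellow below 0.015 m and height (world z) of drum_yellow_center between 0.033 and 0.041 m and contact force between the fingers and drum_yellow below 0.1 N and horizontal distance between drum_blue_center and tray_blue below 0.015 m and height (world z) of drum_blue_center between 0.033 and 0.041 m and contact force between the fingers and drum_blue below 0.1 N); the robot touches nothing.
It fails at once if the glue pot is moved more than 25 mm (distance of glue_pot from where it was at the start of the episode above 0.025 m).
It fails at once if the offcut is moved more than 25 mm (distance of offcut from where it was at the start of the episode above 0.025 m).
It fails at once if the sanding block is moved more than 25 mm (distance of sanding_block from where it was at the start of the episode above 0.025 m).
It also fails if it takes over 93 s, if anything falls off the work surface, if the arm or the gripper's body presses on something with over 40 N, if the wrist force passes 120 N, or if a joint passes its speed limit or range.

### The arm

A 7-joint arm with a two-finger parallel gripper is mounted at the origin on the work surface. World frame = base frame: x ahead of the robot, y to its left, z up, the work surface at z = 0. Lengths are in mm, angles in rad, forces in N, time in s.
With the tool pointing down it reaches from about 400 to 900 mm from the base axis. Payload 5.6 kg.
Tool frame: the origin (TCP) lies midway between the tips of the shut fingers; the grasp point (between the pads) lies 19 mm behind it (tcp_to_grasp is the distance from the TCP to the grasp point, in mm); y points along the fingers, x is the direction in which the jaws open and shut, and the axes are right-handed (so a half turn about y gives the same grasp; the last joint's range is limited). The gripper opens to 92 mm and grips with 3 to 60 N. Pads are 20 mm wide; open, the fingers measure 128 mm over their backs; the gripper's body (75 mm by 189 mm) begins 69 mm behind the grasp point.
Start: joints at [1.288, 0.468, -0.012, 1.603, 0.006, 1.071, -0.056], TCP at [154.337, -631.418, 214.592] pointing down, gripper open.
Joint ranges: [-2.53, 2.53], [-0.31, 2.02], [-1.57, 1.55], [0.28, 2.44], [-1.29, 4.43], [0.15, 1.84], [-2.92, 2.92]. Speed limits (rad/s): [2.57, 2.57, 3.14, 3.14, 3.14, 3.14, 3.14].

### API

Orientations are given as a rotation vector (axis times angle).
In Python, from bench import get_state, snapshot, job_done, tcp_to_grasp gives the robot as it stands.
- The arm moves only by the shell command python3 -m pendant 'ROWS' [FORCE]. ROWS is JSON, one flat list of numbers, 7 for each row, row after row: the shift along the tool's x, y, z in mm, then the turn, a rotation vector about the tool's x, y, z in degrees, then the finger opening in mm, from 0 to 91.9. In form: [x, y, z, ax, ay, az, jaw, x, y, z, ax, ay, az, jaw, ...]. A call has 1 to 20 rows; each row is the pose to reach, as a shift and turn from the pose commanded when the call began, along the tool's axes at that moment; what a row does not reach only later rows make up. A row lasts 1/12 s, in which the tool goes at most 41.7 mm and 7.16 degrees, less where a joint would pass 70% of its speed; a pose out of reach is approached as far as the arm can. A call with a gripper value outside its range is refused whole. The fingers move at their own pace and stop on an object; FORCE is the grip in N (left out, the last holds). Time passes only in rows, so rows that repeat a pose let the fingers close. It gives the time, the measured TCP pose, the force and the opening at its end, in the units of the state.
- get_state(): the state, without advancing time (a new reading comes with each control period).
- snapshot(name): name is "side" or "top" or "wrist"; returns a dict with "color" (480x640x3 uint8, red, green, blue), "fx", "fy", "cx", "cy" (pixels), "rvec" (rotation vector, rad) and "tvec" (3), from world to camera coordinates, as OpenCV has them. Camera axes: x right, y down, z forward; pixel columns grow to the right and rows downward; lengths in mm; the calibration is good to about 2 mm. A picture is of the moment at which its call begins. There is no depth.
- job_done(): hands the job in, once; it reports no verdict.
The state is a dict: "t": time; "q": joint angles; "dq": joint speeds; "effort": joint torques, N m; "tool_pos": TCP position; "eef_rot": TCP orientation; "wrist_force": force on the tool from outside, world axes, zero at the start; "wrist_torque": the same for the moment, N m; "opening": finger opening in mm.
Only numpy, scipy, OpenCV 4.12 (cv2) and the standard library are available. Lean on these libraries where they do the work, as an engineer would, in place of code of your own. Each camera call takes 0.05 s, during which the arm holds its last target.

## Working session

There is one attempt and no reset: what is moved stays moved. The work goes in short steps, Python scripts to look and compute and a shell command to move; the robot and the scene stay as the last step left them, time stands still between calls to the robot, and variables do not carry over. Pictures are saved under pics/ and viewed, and the job is handed in when it is done.

```bash
ls; mkdir -p pics
python3 - <<'E'
from bench import *
import cv2
s=get_state()
for k,v in s.items(): print(k,v)
print(tcp_to_grasp)
for n in ("top","side"):
    d=snapshot(n); cv2.imwrite(f"pics/{n}0.png",d["color"][:,:,::-1]); print(n,{k:v for k,v in d.items() if k!="color"})
E
```

```text
pics
t 0.0
q [ 1.28802271  0.46837132 -0.01158374  1.60363899  0.00604006  1.07134273
 -0.05631611]
dq [ 0.00015634  0.00011616 -0.00085787  0.00038776  0.00117977 -0.00043932
 -0.0006402 ]
effort [ 3.77710842e-05 -5.20555043e+01 -1.32640911e-02 -2.43742293e+01
 -5.68629114e-02  1.72506936e-02  1.85757667e-04]
tool_pos [ 154.1364848  -630.86825813  213.63776774]
eef_rot [-1.3121333   1.03189725 -1.02946983]
wrist_force [ 0.2541534  -0.10600199  1.36758343]
wrist_torque [ 0.01208136  0.01313217 -0.03992004]
opening 91.70745047166699
18.700000000000003
top {'fx': 542.1022739011108, 'fy': 542.1022739011108, 'cx': 324.48524076392374, 'cy': 239.27468845029586, 'rvec': array([ 2.13461291, -2.13730133,  0.18481336]), 'tvec': array([-42.39902184, 561.77432347, 908.13274837])}
side {'fx': 574.2311253388999, 'fy': 574.2311253388999, 'cx': 319.9822516468081, 'cy': 232.62407580676708, 'rvec': array([ 2.35346217, -0.40921864,  0.18904746]), 'tvec': array([-526.7987064 ,  160.74144848,  764.07522355])}
```

View pics/top0.png

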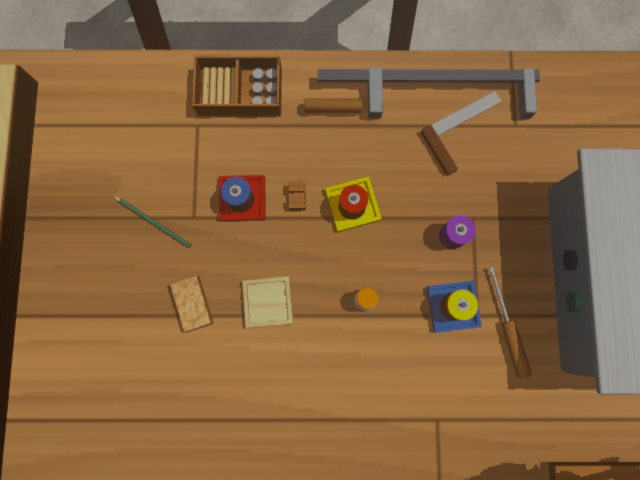

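View pics/side0.png

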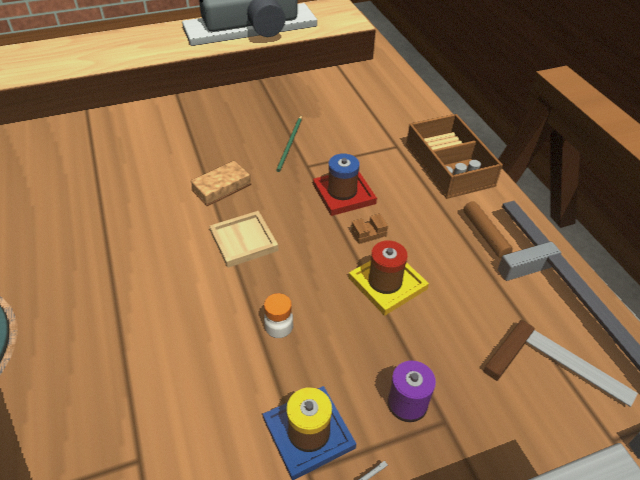

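Run:
```python
from bench import *
from scipy.spatial.transform import Rotation as R
s=get_state()
print(R.from_rotvec(s["eef_rot"]).as_matrix().round(3))
```

```text
[[ 0.237 -0.001  0.971]
 [-0.971  0.002  0.237]
 [-0.002 -1.    -0.   ]]
```

The top view shows blue drum in the red tray (242,198), red drum in the yellow tray (354,204) and yellow drum in the blue tray (455,306). The spare tray is at (267,302), the purple decoy at (460,232), the glue pot at (367,299), the offcut at (297,195) and the cork block at (190,304). The side view agrees.

```bash
cat > h.py <<'E'
from bench import *
import cv2, numpy as np
from scipy.spatial.transform import Rotation as R
def cast(d,uv,z):
    Rm=R.from_rotvec(d["rvec"]).as_matrix(); c=-Rm.T@np.ravel(d["tvec"])
    uv=np.atleast_2d(uv).astype(float)
    r=np.c_[(uv[:,0]-d["cx"])/d["fx"],(uv[:,1]-d["cy"])/d["fy"],np.ones(len(uv))]@Rm
    return (c+r*((z-c[2])/r[:,2])[:,None])[:,:2]
HUE={"red":[(0,5),(174,180)],"yellow":[(25,33)],"blue":[(105,125)],"purple":[(130,155)],"orange":[(8,14)]}
def mask(d,col,smin=150):
    h=cv2.cvtColor(d["color"],cv2.COLOR_RGB2HSV); m=np.zeros(h.shape[:2],np.uint8)
    for a,b in HUE[col]: m|=cv2.inRange(h,(a,smin,50),(b,255,255))
    return m
def blobs(m,amin=60):
    n,l,st,ce=cv2.connectedComponentsWithStats(m)
    return [((l==i).astype(np.uint8),st[i,4],ce[i]) for i in range(1,n) if st[i,4]>=amin]
E
python3 - <<'E'
from h import *
for n in ("top","side"):
    d=snapshot(n)
    Rm=R.from_rotvec(d["rvec"]).as_matrix(); print(n,"cam",(-Rm.T@d["tvec"]).round())
    for c in HUE:
        for b,a,ce in blobs(mask(d,c)):
            cn=np.vstack(cv2.findContours(b,cv2.RETR_EXTERNAL,cv2.CHAIN_APPROX_NONE)[0])
            pr=lambda z: cv2.minAreaRect(cast(d,cn[:,0],z).astype(np.float32))
            f=lambda r:(np.round(r[0],1),np.round(r[1],1),round(r[2],1))
            print(c,a,ce.round(),"z14",f(pr(14)),"z67",f(pr(67)))
E
```

```text
top cam [402. -38. 989.]
red 903 [248. 200.] z14 (array([646.3, 110.2]), array([82.3, 83.5]), 1.0) z67 (array([633. , 102.1]), array([77.8, 79. ]), 1.0)
yellow 938 [356. 205.] z14 (array([634.7, -95.9]), array([85.1, 84.9]), 15.4) z67 (array([622.1, -92.8]), array([80.5, 80.3]), 15.4)
yellow 614 [462. 305.] z14 (array([ 448.8, -289.4]), array([54.2, 51.6]), 89.9) z67 (array([ 446.3, -275.8]), array([51.2, 48.8]), 89.9)
orange 179 [198.  79.] z14 (array([877.8, 198. ]), array([13. , 94.2]), 89.8) z67 (array([852. , 185.2]), array([12.3, 89.1]), 89.8)
orange 127 [240.  79.] z14 (array([877.5, 114.9]), array([92.6, 22.2]), 3.9) z67 (array([851.6, 106.6]), array([87.6, 21. ]), 3.9)
orange 67 [15. 90.] z14 (array([854.2, 547.6]), array([ 3.6, 87.3]), 89.4) z67 (array([829.6, 515.7]), array([ 3.4, 82.5]), 89.4)
orange 722 [239. 111.] z14 (array([815.9, 120.6]), array([ 44.7, 170.9]), 9.2) z67 (array([793.5, 111.9]), array([ 42.2, 161.6]), 9.2)
orange 255 [332. 110.] z14 (array([815.8, -60.8]), array([ 22.1, 127.4]), 0.0) z67 (array([793.3, -59.6]), array([ 20.9, 120.5]), 0.0)
orange 791 [4
[... 4309 characters left out ...]
  4.3]), array([44.3, 84.6]), 89.9)
orange 267 [344. 187.] z14 (array([643.6, 114.1]), array([49.7, 49. ]), 69.3) z67 (array([619.4,  59.7]), array([45.7, 45. ]), 69.3)
orange 351 [488. 226.] z14 (array([829.6, -49.8]), array([ 24.2, 113.9]), 0.4) z67 (array([790.4, -91. ]), array([ 22.3, 104.7]), 0.4)
orange 417 [369. 227.] z14 (array([649.5,   7.6]), array([55.7, 48.1]), 1.7) z67 (array([624.7, -38.2]), array([51.2, 44.2]), 1.7)
orange 353 [388. 276.] z14 (array([629.8, -89.6]), array([55.1, 51.6]), 54.3) z67 (array([ 606.6, -127.6]), array([50.7, 47.4]), 54.3)
orange 209 [278. 313.] z14 (array([464., -97.]), array([41. , 38.5]), 2.6) z67 (array([ 454.1, -134.4]), array([37.7, 35.4]), 2.6)
```

Run:
```python
from h import *
for n in ("top","side"):
    d=snapshot(n); h=cv2.cvtColor(d["color"],cv2.COLOR_RGB2HSV)
    for nm,lo,hi in (("blue",(100,70,40),(125,255,255)),("red",(0,180,120),(4,255,255)),("spare",(15,30,140),(32,130,255)),("purple",(126,80,50),(160,255,255)),("orange",(8,220,180),(17,255,255)),("grey",(0,0,60),(180,50,255))):
        m=cv2.inRange(h,lo,hi)
        for b,a,ce in blobs(m,5 if nm=="grey" else 60):
            if nm=="grey":
                if a<150 and cast(d,ce,71)[0][0]<720: print("grey",a,ce.round(1),"z72",cast(d,ce,72)[0].round(1))
                continue
            cn=np.vstack(cv2.findContours(b,cv2.RETR_EXTERNAL,cv2.CHAIN_APPROX_NONE)[0])
            pr=lambda z: cv2.minAreaRect(cast(d,cn[:,0],z).astype(np.float32))
            f=lambda r:(np.round(r[0],1),np.round(r[1],1),round(r[2],1))
            print(n,nm,a,ce.round(),"z14",f(pr(14)),"z67",f(pr(67)))
    cv2.imwrite(f"pics/{n}c.png",cv2.resize(d["color"][170:345,160:500,::-1] if n=="top" else d["color"][140:480,180:450,::-1],None,fx=2.2 if n=="top" else 1.7,fy=2.2 if n=="top" else 1.7))
```

```text
top blue 520 [235. 191.] z14 (array([658.3, 121.3]), array([52.7, 51.1]), 45.0) z67 (array([644.4, 112.7]), array([49.8, 48.4]), 45.0)
top blue 441 [450. 288.] z14 (array([ 474.8, -272. ]), array([29.2, 85.2]), 2.5) z67 (array([ 470.8, -259.3]), array([27.6, 80.6]), 2.5)
top blue 450 [457. 324.] z14 (array([ 419.2, -278.4]), array([30. , 84.3]), 9.2) z67 (array([ 418.2, -265.4]), array([28.3, 79.7]), 9.2)
top red 536 [250. 203.] z14 (array([642.2, 110.6]), array([73.7, 80.8]), 1.0) z67 (array([629.1, 102.5]), array([69.7, 76.4]), 1.0)
top spare 2035 [34. 30.] z14 (array([993.3, 518. ]), array([104. , 146.1]), 0.1) z67 (array([961.2, 487.8]), array([ 98.3, 138.2]), 0.1)
top spare 182 [168.   9.] z14 (array([1027. ,  261.6]), array([46.5, 34.5]), 17.6) z67 (array([993.1, 245.3]), array([44. , 32.6]), 17.6)
top spare 811 [216.  12.] z14 (array([1023.3,  156.8]), array([ 45. , 180.2]), 0.1) z67 (array([989.5, 146.2]), array([ 42.6, 170.4]), 0.1)
top spare 213 [291.  13.] z14 (array([1017.3,   19.1]), array([38.2, 72.7]), 41.5) z67 (array([983.9,  16. ]), array([36.2, 68.7]), 41.5)
top sp
[... 4309 characters left out ...]
86.6, -271.5]), array([82.5, 55. ]), 61.1) z67 (array([ 566.9, -294.9]), array([75.9, 50.6]), 61.1)
grey 5 [343. 153.] z72 [649.  131.4]
grey 78 [343.6 162.1] z72 [641.2 109. ]
grey 104 [389.2 252.7] z72 [627.9 -96.8]
grey 6 [  1.3 308.5] z72 [121.2 -20.5]
grey 51 [  4.8 334. ] z72 [125.7 -62.6]
grey 5 [  8. 341.] z72 [129.4 -74.6]
grey 5 [  0.6 370.6] z72 [ 121.5 -114.6]
grey 5 [326. 394.] z72 [ 468.2 -269.5]
grey 5 [330.  398.6] z72 [ 470.5 -276.4]
grey 11 [282.7 404.6] z72 [ 417.8 -265.4]
grey 12 [281.5 411.3] z72 [ 414.1 -272.6]
grey 5 [285.8 413. ] z72 [ 418.  -276.1]
grey 7 [287. 420.] z72 [ 416.7 -284.3]
grey 6 [287.5 433.5] z72 [ 412.5 -299.2]
grey 9 [328.  461.8] z72 [ 443.  -342.8]
```

View pics/topc.png

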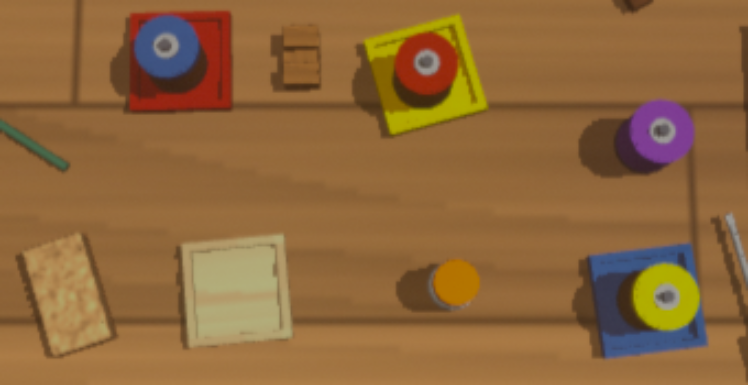

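Blue drum goes to the blue tray, red to red, yellow to yellow, with yellow parked first. First I move above the yellow drum and square the tool up with the world axes, so that tool x = −world y, y = down and z = +world x.

```bash
python3 -m pendant '[-24,5,31,0,1,0,91,-55,12,73,0,3,0,91,-86,19,115,0,5,0,91,-117,26,156,0,6,0,91,-148,33,197,0,8,0,91,-179,40,238,0,9,0,91,-208,47,276,0,11,0,91,-234,53,311,0,12,0,91,-254,58,338,0,13,0,91,-268,61,357,0,13.7,0,91,-276,63,367,0,13.7,0,91,-276,63,367,0,13.7,0,91,-276,63,367,0,13.7,0,91]' 30
python3 - <<'E'
from h import *
s=get_state(); print(s["t"],s["tool_pos"],s["q"].round(2)); print(R.from_rotvec(s["eef_rot"]).as_matrix().round(3))
E
```

```text
t: 1.38
tool_pos: [447.3, -272.7, 151.2]
eef_rot: [-1.212, 1.204, -1.203]
wrist_force: [0.3, -0.7, 1.6]
opening: 91.1
1.3833 [ 447.30590505 -272.7438966   151.23779921] [ 0.61  0.35 -0.15  1.96  0.07  0.84 -1.14]
[[ 0.008  0.     1.   ]
 [-1.     0.001  0.008]
 [-0.001 -1.     0.   ]]
```

```bash
python3 -m pendant '[2,15,-1,0,0,0,91,3,45,-1,0,0,0,91,3,75,-1,0,0,0,91,3,100,-1,0,0,0,91,3,116,-1,0,0,0,91,3,124,-1,0,0,0,91,3,124,-1,0,0,0,91,3,124,-1,0,0,0,50,3,124,-1,0,0,0,40,3,124,-1,0,0,0,40,3,124,-1,0,0,0,40,3,124,-1,0,0,0,40,3,124,-1,0,0,0,40,3,124,-1,0,0,0,40,3,124,-1,0,0,0,40]' 30
python3 - <<'E'
from h import *
print(get_state()["t"],get_state()["tool_pos"])
d=snapshot("side"); cv2.imwrite("pics/s1.png",d["color"][:,:,::-1])
E
```

```text
t: 2.63
tool_pos: [444.6, -278.7, 28.0]
eef_rot: [-1.209, 1.208, -1.208]
wrist_force: [-0.7, 2.2, 5.7]
opening: 49.6
2.6333 [ 444.56335134 -278.70171456   28.03794915]
```

View pics/s1.png

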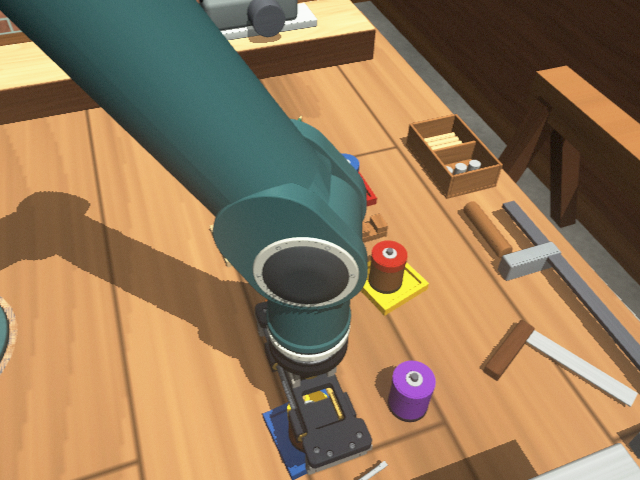

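Gripped, with the opening at 49.6. Now I lift and carry to above the spare tray.

```bash
python3 -m pendant '[0,-10,0,0,0,0,40,0,-35,0,0,0,0,40,0,-65,0,0,0,0,40,0,-90,0,0,0,0,40,-8,-100,0,0,0,0,40,-28,-100,1,0,0,0,40,-58,-100,2,0,0,0,40,-93,-100,3,0,0,0,40,-130,-100,4,0,0,0,40,-168,-100,5,0,0,0,40,-206,-100,6,0,0,0,40,-243,-100,7,0,0,0,40,-278,-100,8,0,0,0,40,-308,-100,9,0,0,0,40,-328,-100,9.5,0,0,0,40,-336,-100,9.5,0,0,0,40,-336,-100,9.5,0,0,0,40,-336,-100,9.5,0,0,0,40]' 30
python3 - <<'E'
from h import *
for i in range(3):
    d=snapshot("side"); s=get_state(); print(s["t"],s["tool_pos"].round(1))
cv2.imwrite("pics/s2.png",d["color"][:,:,::-1])
E
```

```text
t: 4.18
tool_pos: [453.1, 56.1, 127.1]
eef_rot: [-1.211, 1.209, -1.209]
wrist_force: [-0.7, -0.9, -2.2]
opening: 49.7
4.2333 [453.2  55.3 127.2]
4.2833 [453.3  55.1 127.3]
4.3333 [453.5  55.1 127.3]
```

View pics/s2.png

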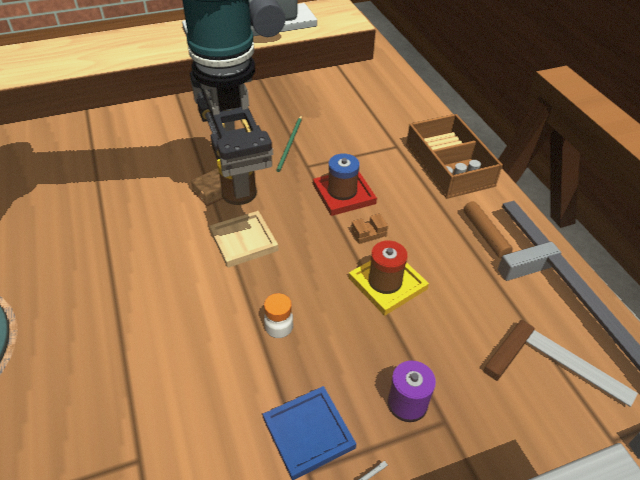

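The drum is held upright and the blue tray is now empty. I lower it into the spare tray, let go and rise.

```bash
python3 -m pendant '[-1,15,0,0,0,0,40,-2,40,0,0,0,0,40,-3,65,0,0,0,0,40,-3,82,0,0,0,0,40,-3,92,0,0,0,0,40,-3,97,0,0,0,0,40,-3,99,0,0,0,0,40,-3,99,0,0,0,0,40,-3,99,0,0,0,0,40]' 30;  python3 -m pendant '[0,0,0,0,0,0,60,0,0,0,0,0,0,80,0,0,0,0,0,0,91,0,0,0,0,0,0,91,0,-2,0,0,0,0,91,0,-25,0,0,0,0,91,0,-60,0,0,0,0,91,0,-90,0,0,0,0,91,0,-100,0,0,0,0,91,0,-100,0,0,0,0,91]' 30
python3 - <<'E'
from h import *
d=snapshot("side"); s=get_state(); print(s["t"],s["tool_pos"].round(1))
cv2.imwrite("pics/s3.png",d["color"][:,:,::-1])
E
```

```text
t: 5.08
tool_pos: [454.4, 59.7, 29.3]
eef_rot: [-1.208, 1.208, -1.21]
wrist_force: [0.2, -0.1, -2.6]
opening: 49.3
t: 5.92
tool_pos: [455.6, 60.0, 131.2]
eef_rot: [-1.205, 1.205, -1.211]
wrist_force: [0.3, -0.0, 0.4]
opening: 91.1
5.9667 [454.3  59.7 129.4]
```

View pics/s3.png

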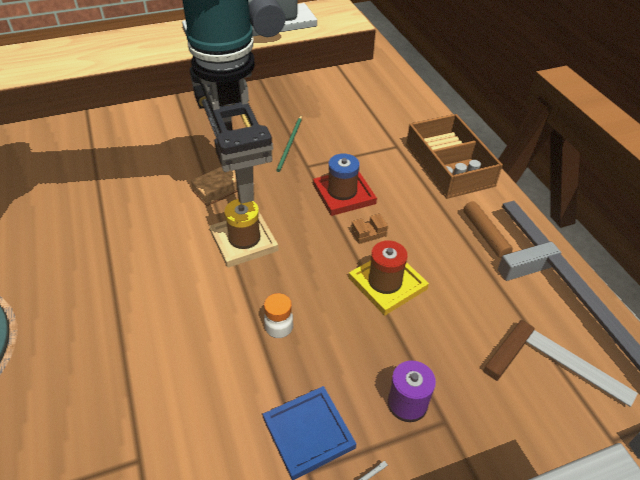

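Yellow stands in the spare tray (shank at about (241,209)) and has been released. Next is the blue drum.

```bash
python3 - <<'E'
from h import *
d=snapshot("side"); print(cast(d,[241,209],74))
h=cv2.cvtColor(d["color"],cv2.COLOR_RGB2HSV)
m=cv2.inRange(h,(100,70,40),(125,255,255))
for b,a,ce in blobs(m):
    cn=np.vstack(cv2.findContours(b,cv2.RETR_EXTERNAL,cv2.CHAIN_APPROX_NONE)[0])
    print(a,cv2.minAreaRect(cast(d,cn[:,0],14).astype(np.float32)), cv2.minAreaRect(cast(d,cn[:,0],7).astype(np.float32)))
E
python3 -m pendant '[-2,0,8,0,0,0,91,-8,0,30,0,0,0,91,-17,0,62,0,0,0,91,-26,0,98,0,0,0,91,-36,0,132,0,0,0,91,-44,0,162,0,0,0,91,-49,0,182,0,0,0,91,-51,0,188,0,0,0,91,-51,0,188,0,0,0,91,-51,0,188,0,0,0,91]'
python3 - <<'E'
from h import *
for i in range(4):
    d=snapshot("top"); s=get_state(); print(s["t"],s["tool_pos"].round(1))
w=snapshot("wrist"); cv2.imwrite("pics/t4.png",np.vstack([d["color"],w["color"]])[::2,::2,::-1])
E
```

```text
[[453.89096599  54.47664054]]
495 ((666.943359375, 165.475830078125), (63.930240631103516, 52.82808303833008), 71.07737731933594) ((670.396728515625, 173.199462890625), (64.60845184326172, 53.38846206665039), 71.07736206054688)
4983 ((444.4763488769531, -278.1000671386719), (84.43095397949219, 88.66353607177734), 6.808626651763916) ((445.569580078125, -275.08203125), (85.32662963867188, 89.60411834716797), 6.808620929718018)
t: 6.85
tool_pos: [640.0, 110.8, 126.6]
eef_rot: [-1.213, 1.211, -1.207]
wrist_force: [0.8, -0.5, 0.2]
opening: 90.8
6.9 [639.9 110.6 127.2]
6.95 [640.  110.5 127.8]
7.0 [640.3 110.5 128.2]
7.05 [640.6 110.5 128.6]
```

View pics/t4.png

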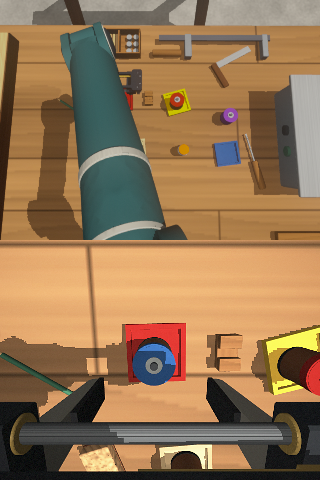

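The wrist view shows the blue drum midway between the fingers. I descend and grip.

```bash
python3 -m pendant '[0,15,1,0,0,0,91,0,40,2,0,0,0,91,0,65,2,0,0,0,91,0,85,2,0,0,0,91,0,97,2,0,0,0,91,0,101,2,0,0,0,91,0,101,2,0,0,0,70,0,101,2,0,0,0,50,0,101,2,0,0,0,40,0,101,2,0,0,0,40,0,101,2,0,0,0,40,0,101,2,0,0,0,40,0,101,2,0,0,0,40,0,101,2,0,0,0,40]' 30
python3 - <<'E'
from h import *
d=snapshot("side"); cv2.imwrite("pics/s5.png",d["color"][100:300,150:450,::-1])
for i in range(2): snapshot("top"); print(get_state()["tool_pos"].round(1))
E
```

```text
t: 8.27
tool_pos: [644.0, 111.4, 28.2]
eef_rot: [-1.208, 1.208, -1.209]
wrist_force: [-0.7, 0.0, 3.4]
opening: 49.4
[644.  111.4  28.2]
[644.  111.4  28.2]
```

View pics/s5.png

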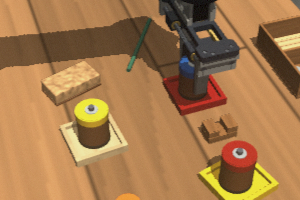

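```bash
python3 -m pendant '[0,-10,0,0,0,0,40,0,-35,0,0,0,0,40,0,-65,0,0,0,0,40,0,-90,0,0,0,0,40,6,-100,-3,0,0,0,40,23,-100,-12,0,0,0,40,50,-100,-26,0,0,0,40,83,-100,-42,0,0,0,40,117,-100,-60,0,0,0,40,151,-100,-77,0,0,0,40,186,-100,-95,0,0,0,40,220,-100,-113,0,0,0,40,255,-100,-130,0,0,0,40,289,-100,-148,0,0,0,40,322,-100,-165,0,0,0,40,350,-100,-179,0,0,0,40,372,-100,-190,0,0,0,40,384,-100,-197,0,0,0,40,387,-100,-198,0,0,0,40,387,-100,-198,0,0,0,40]' 30
python3 - <<'E'
from h import *
for i in range(4):
    d=snapshot("side"); s=get_state(); print(s["t"],s["tool_pos"].round(1))
cv2.imwrite("pics/s6.png",d["color"][:,:,::-1])
E
```

```text
t: 10.08
tool_pos: [444.4, -277.1, 127.0]
eef_rot: [-1.209, 1.212, -1.21]
wrist_force: [-0.5, 0.5, -1.2]
opening: 49.4
10.1333 [ 445.4 -275.7  127.1]
10.1833 [ 446.  -275.   127.2]
10.2333 [ 446.3 -274.6  127.3]
10.2833 [ 446.5 -274.6  127.4]
```

View pics/s6.png

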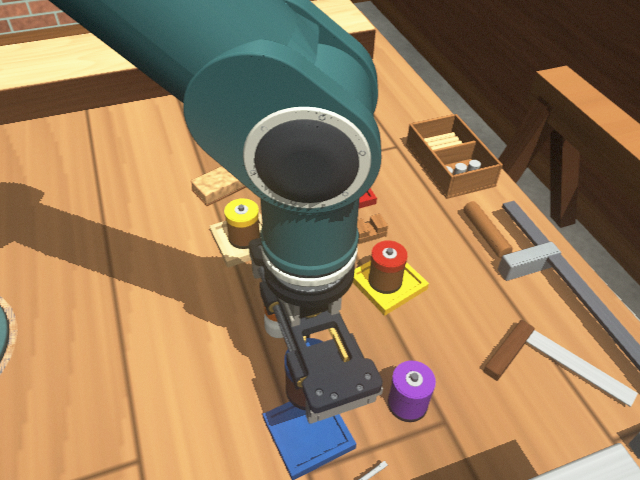

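Positioned over the blue tray. I lower, release and rise.

```bash
python3 -m pendant '[0,15,0,0,0,0,40,0,40,0,0,0,0,40,0,65,0,0,0,0,40,0,82,0,0,0,0,40,0,92,0,0,0,0,40,0,97,0,0,0,0,40,0,100,0,0,0,0,40,0,100,0,0,0,0,40,0,100,0,0,0,0,40]' 30;  python3 -m pendant '[0,0,0,0,0,0,60,0,0,0,0,0,0,80,0,0,0,0,0,0,91,0,0,0,0,0,0,91,0,-2,0,0,0,0,91,0,-25,0,0,0,0,91,0,-60,0,0,0,0,91,0,-90,0,0,0,0,91,0,-100,0,0,0,0,91,0,-100,0,0,0,0,91]' 30
python3 - <<'E'
from h import *
for i in range(4):
    d=snapshot("top"); s=get_state(); print(s["t"],s["tool_pos"].round(1))
d=snapshot("side");cv2.imwrite("pics/s7.png",d["color"][:,:,::-1])
E
```

```text
t: 11.03
tool_pos: [446.9, -276.2, 28.6]
eef_rot: [-1.209, 1.206, -1.21]
wrist_force: [0.3, -0.1, -2.4]
opening: 49.5
t: 11.87
tool_pos: [447.6, -277.3, 130.5]
eef_rot: [-1.208, 1.204, -1.214]
wrist_force: [-0.1, 0.3, -0.5]
opening: 91.0
11.9167 [ 446.3 -276.6  128.5]
11.9667 [ 445.3 -276.1  127.1]
12.0167 [ 444.9 -275.8  126.3]
12.0667 [ 444.7 -275.6  126. ]
```

View pics/s7.png

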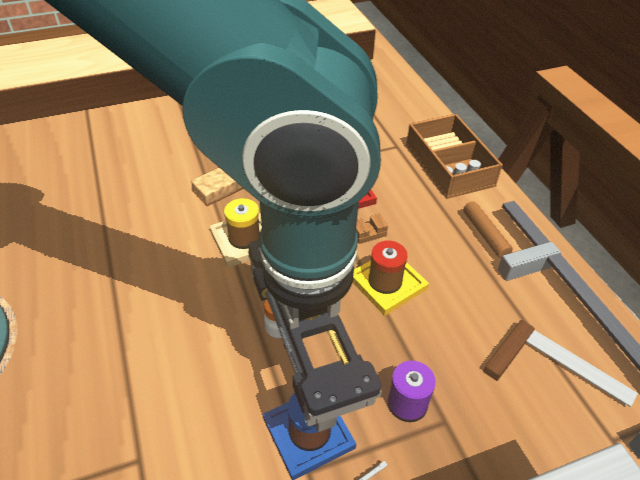

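Blue stands in the blue tray. Now I move to the red drum.

```bash
python3 -m pendant '[-6,-1,6,0,0,0,91,-22,-2,22,0,0,0,91,-46,-2,47,0,0,0,91,-73,-2,74,0,0,0,91,-100,-2,102,0,0,0,91,-127,-2,129,0,0,0,91,-152,-2,155,0,0,0,91,-171,-2,174,0,0,0,91,-180,-2,183,0,0,0,91,-180.5,-2,184,0,0,0,91,-180.5,-2,184,0,0,0,91]' 30
python3 - <<'E'
from h import *
for i in range(5):
    d=snapshot("wrist"); s=get_state(); print(s["t"],s["tool_pos"].round(1))
cv2.imwrite("pics/w8.png",d["color"][:,:,::-1])
d=snapshot("side"); h=cv2.cvtColor(d["color"],cv2.COLOR_RGB2HSV)
for b,a,ce in blobs(cv2.inRange(h,(0,0,60),(180,50,255)),20):
    if a<150: print(a,ce,cast(d,ce,72))
E
```

```text
t: 13.03
tool_pos: [628.9, -95.7, 128.5]
eef_rot: [-1.212, 1.21, -1.207]
wrist_force: [-1.3, -0.8, -0.7]
opening: 90.6
13.0833 [628.4 -97.1 128.7]
13.1333 [628.2 -97.8 129. ]
13.1833 [628.4 -98.  129.3]
13.2333 [628.5 -97.9 129.5]
13.2833 [628.8 -97.6 129.7]
39 [376.38461538 100.69230769] [[765.21106209 255.22555554]]
32 [356.78125 124.96875] [[701.27906416 196.78410516]]
107 [474.         164.57009346] [[842.04013587  33.68718579]]
103 [460.13592233 167.95145631] [[815.96275843  33.5189731 ]]
23 [449.86956522 169.04347826] [[798.63333972  36.53955731]]
87 [240.85057471 209.08045977] [[454.01039246  56.43870781]]
113 [415.79646018 240.84070796] [[673.68991156 -88.66386659]]
86 [389.1627907  252.73255814] [[627.85314548 -96.82543952]]
113 [  5.         338.37168142] [[125.94291303 -69.42516018]]
```

View pics/w8.png

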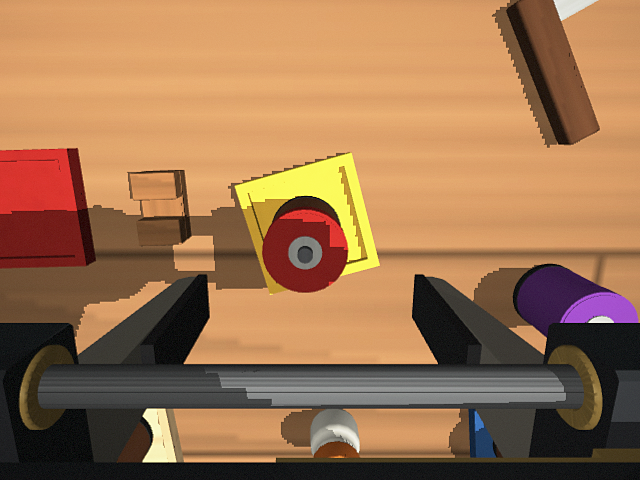

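The red drum's shank at (305,253) sits just left of the finger midline (about 311). I shift 2 mm, descend and grip.

```bash
python3 -m pendant '[-1,15,0,0,0,0,91,-2,40,0,0,0,0,91,-2,65,0,0,0,0,91,-2,85,0,0,0,0,91,-2,97,0,0,0,0,91,-2,102,0,0,0,0,91,-2,102,0,0,0,0,70,-2,102,0,0,0,0,50,-2,102,0,0,0,0,40,-2,102,0,0,0,0,40,-2,102,0,0,0,0,40,-2,102,0,0,0,0,40,-2,102,0,0,0,0,40,-2,102,0,0,0,0,40]' 30
python3 - <<'E'
from h import *
for i in range(4): snapshot("top"); print(get_state()["tool_pos"].round(1))
E
```

```text
t: 14.5
tool_pos: [630.1, -93.9, 28.3]
eef_rot: [-1.209, 1.208, -1.21]
wrist_force: [-0.3, -0.7, 3.8]
opening: 49.4
[630.1 -93.9  28.2]
[630.1 -93.9  28.2]
[630.1 -93.9  28.2]
[630.1 -93.9  28.2]
```

```bash
python3 -m pendant '[0,-10,0,0,0,0,40,0,-35,0,0,0,0,40,0,-65,0,0,0,0,40,0,-90,0,0,0,0,40,-5,-100,0,0,0,0,40,-20,-100,2,0,0,0,40,-45,-100,4,0,0,0,40,-76,-100,6,0,0,0,40,-108,-100,8,0,0,0,40,-140,-100,11,0,0,0,40,-168,-100,13,0,0,0,40,-190,-100,15,0,0,0,40,-202,-100,15.5,0,0,0,40,-204,-100,15.5,0,0,0,40,-204,-100,15.5,0,0,0,40]' 30
python3 - <<'E'
from h import *
for i in range(4):
    d=snapshot("side"); s=get_state(); print(s["t"],s["tool_pos"].round(1))
cv2.imwrite("pics/s9.png",d["color"][:,:,::-1])
E
```

```text
t: 15.95
tool_pos: [644.0, 111.2, 126.2]
eef_rot: [-1.213, 1.209, -1.207]
wrist_force: [0.3, -0.7, -1.5]
opening: 49.2
16.0 [644.5 109.3 126.4]
16.05 [644.8 108.3 126.7]
16.1 [645.  107.9 127. ]
16.15 [645.2 108.  127.3]
```

View pics/s9.png

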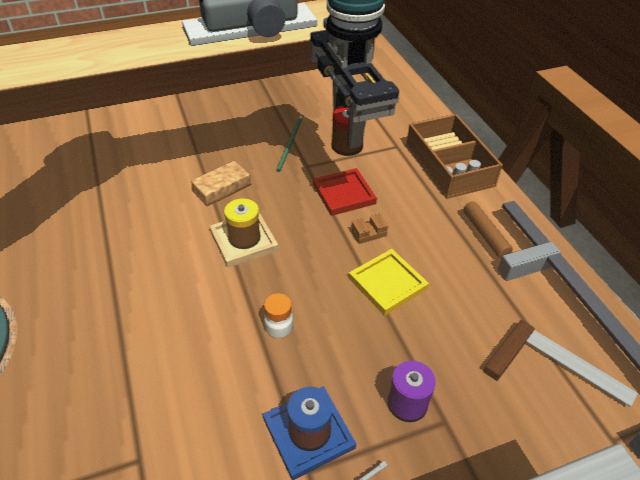

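Blue is standing in the blue tray and red is above the red tray. I lower, release and rise, and remeasure the yellow tray and drum.

```bash
python3 -m pendant '[0,15,0,0,0,0,40,-1,40,0,0,0,0,40,-1,65,0,0,0,0,40,-1,82,0,0,0,0,40,-1,92,0,0,0,0,40,-1,97,0,0,0,0,40,-1,100,0,0,0,0,40,-1,100,0,0,0,0,40,-1,100,0,0,0,0,40]' 30;  python3 -m pendant '[0,0,0,0,0,0,60,0,0,0,0,0,0,80,0,0,0,0,0,0,91,0,0,0,0,0,0,91,0,-2,0,0,0,0,91,0,-25,0,0,0,0,91,0,-60,0,0,0,0,91,0,-90,0,0,0,0,91,0,-100,0,0,0,0,91,0,-100,0,0,0,0,91]' 30
python3 - <<'E'
from h import *
for i in range(4):
    d=snapshot("top"); s=get_state()
print(s["t"],s["tool_pos"].round(1))
for n in("top","side"):
    d=snapshot(n);cv2.imwrite(f"pics/{n}10.png",d["color"][:,:,::-1])
    h=cv2.cvtColor(d["color"],cv2.COLOR_RGB2HSV)
    for b,a,ce in blobs(cv2.inRange(h,(0,0,60),(180,50,255)),20):
        p=cast(d,ce,72)[0]
        if a<150 and p[0]<720: print(n,a,ce.round(1),p.round(1))
    for b,a,ce in blobs(mask(d,"yellow")):
        cn=np.vstack(cv2.findContours(b,cv2.RETR_EXTERNAL,cv2.CHAIN_APPROX_NONE)[0])
        print(n,"Y",a,ce.round(),cv2.minAreaRect(cast(d,cn[:,0],14).astype(np.float32)))
E
```

```text
t: 16.9
tool_pos: [646.2, 111.2, 28.8]
eef_rot: [-1.207, 1.208, -1.21]
wrist_force: [-0.1, 0.1, -2.3]
opening: 49.8
t: 17.73
tool_pos: [647.3, 112.0, 131.2]
eef_rot: [-1.204, 1.205, -1.211]
wrist_force: [0.0, 0.2, -1.1]
opening: 91.0
17.9333 [643.7 111.  125.5]
top 25 [254.1 179.1] [664.4  79.9]
top 103 [460.7 229. ] [ 575.2 -277.8]
top 111 [462.  303.6] [ 447.4 -274.4]
top 34 [155.8 311.9] [434.3 239.9]
top Y 2053 [353. 204.] ((634.5112915039062, -95.74998474121094), (85.49137878417969, 85.55485534667969), 15.483392715454102)
side 56 [345.3 162.1] [643.7 108.1]
side 85 [240.8 209.1] [454.   56.4]
side 83 [  4.9 335.5] [125.8 -64.9]
side Y 518 [241. 210.] ((464.7774658203125, 114.3392333984375), (51.87685012817383, 55.80204391479492), 70.9864730834961)
side Y 2393 [388. 279.] ((633.1568603515625, -96.44001770019531), (84.94215393066406, 84.54817199707031), 15.501795768737793)
```

View pics/side10.png

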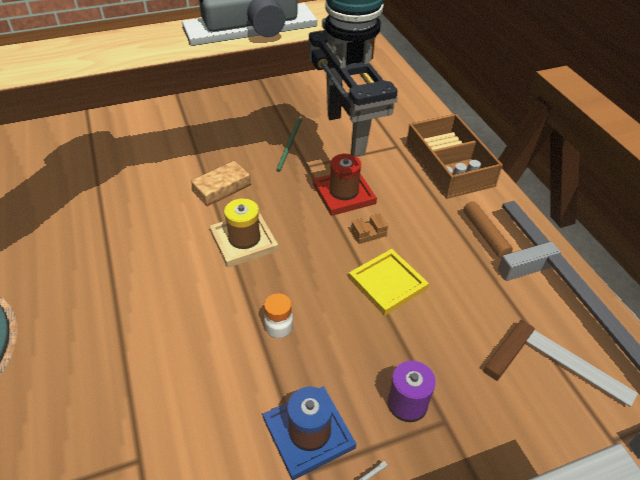

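Red is at about (645,110) in the red tray. Back to the yellow drum.

```bash
python3 -m pendant '[2,-2,-8,0,0,0,91,8,-3,-30,0,0,0,91,17,-3,-62,0,0,0,91,27,-3,-98,0,0,0,91,37,-3,-132,0,0,0,91,45,-3,-162,0,0,0,91,51,-3,-182,0,0,0,91,53,-3,-189,0,0,0,91,53,-3,-189,0,0,0,91,53,-3,-189,0,0,0,91]'
python3 - <<'E'
from h import *
for i in range(5):
    d=snapshot("wrist"); s=get_state()
print(s["t"],s["tool_pos"].round(1))
cv2.imwrite("pics/w11.png",d["color"][:,:,::-1])
E
```

```text
t: 18.87
tool_pos: [457.2, 58.5, 130.9]
eef_rot: [-1.208, 1.208, -1.209]
wrist_force: [0.8, 0.6, 0.3]
opening: 91.2
19.1167 [457.   58.8 130.4]
```

View pics/w11.png

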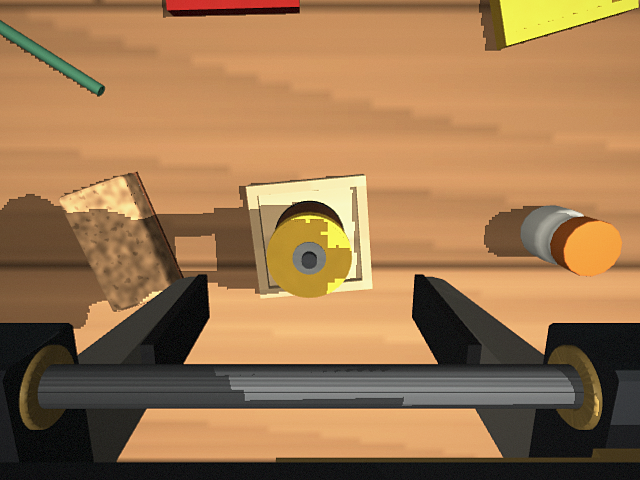

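```bash
python3 -m pendant '[0,15,-1,0,0,0,91,0,40,-2,0,0,0,91,0,65,-2,0,0,0,91,0,85,-2,0,0,0,91,0,97,-2,0,0,0,91,0,102,-2,0,0,0,91,0,102,-2,0,0,0,70,0,102,-2,0,0,0,50,0,102,-2,0,0,0,40,0,102,-2,0,0,0,40,0,102,-2,0,0,0,40,0,102,-2,0,0,0,40,0,102,-2,0,0,0,40,0,102,-2,0,0,0,40]' 30
python3 - <<'E'
from h import *
for i in range(2): snapshot("top"); print(get_state()["tool_pos"].round(1))
E
```

```text
t: 20.28
tool_pos: [454.6, 58.6, 29.1]
eef_rot: [-1.208, 1.208, -1.209]
wrist_force: [-0.6, 0.9, 4.6]
opening: 49.4
[454.6  58.6  29.1]
[454.6  58.6  29.1]
```

```bash
python3 -m pendant '[0,-10,0,0,0,0,40,0,-35,0,0,0,0,40,0,-65,0,0,0,0,40,0,-90,0,0,0,0,40,4,-100,4,0,0,0,40,15,-100,17,0,0,0,40,34,-100,40,0,0,0,40,57,-100,67,0,0,0,40,82,-100,95,0,0,0,40,106,-100,123,0,0,0,40,128,-100,148,0,0,0,40,144,-100,167,0,0,0,40,153,-100,178,0,0,0,40,154.5,-100,179.5,0,0,0,40,154.5,-100,179.5,0,0,0,40]' 30
python3 - <<'E'
from h import *
for i in range(5):
    d=snapshot("side"); s=get_state()
print(s["t"],s["tool_pos"].round(1))
cv2.imwrite("pics/s12.png",d["color"][:,:,::-1])
E
```

```text
t: 21.63
tool_pos: [633.0, -96.7, 128.0]
eef_rot: [-1.21, 1.211, -1.209]
wrist_force: [-0.2, 0.7, -1.3]
opening: 49.6
21.8833 [633.  -94.9 128.8]
```

View pics/s12.png

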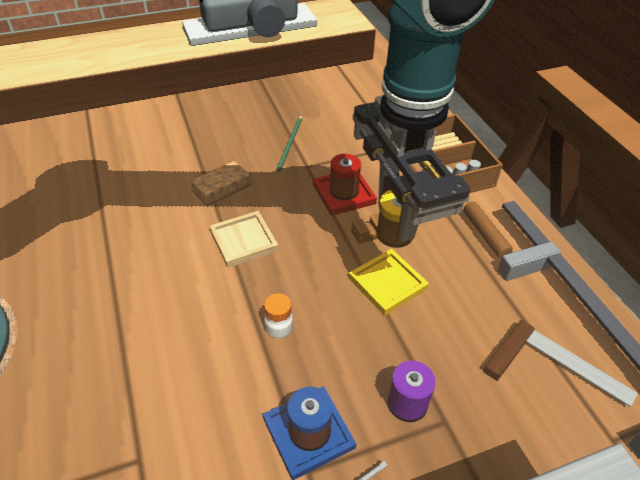

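Positioned over the yellow tray. I lower, release, rise and back off.

```bash
python3 -m pendant '[0,15,0,0,0,0,40,0.5,40,0.5,0,0,0,40,0.5,65,0.5,0,0,0,40,0.5,82,0.5,0,0,0,40,0.5,92,0.5,0,0,0,40,0.5,97,0.5,0,0,0,40,0.5,100,0.5,0,0,0,40,0.5,100,0.5,0,0,0,40,0.5,100,0.5,0,0,0,40]' 30;  python3 -m pendant '[0,0,0,0,0,0,60,0,0,0,0,0,0,80,0,0,0,0,0,0,91,0,0,0,0,0,0,91,0,-2,0,0,0,0,91,0,-25,0,0,0,0,91,0,-60,0,0,0,0,91,0,-95,0,0,0,0,91,0,-130,0,-5,0,0,91,0,-150,0,0,0,0,91,0,-160,0,0,0,0,91,0,-160,0,0,0,0,91]' 30
python3 - <<'E'
from h import *
for i in range(4):
    d=snapshot("top"); s=get_state()
print(s["t"],s["tool_pos"].round(1))
for n in("top","side"):
    d=snapshot(n);cv2.imwrite(f"pics/{n}13.png",d["color"][:,:,::-1])
    h=cv2.cvtColor(d["color"],cv2.COLOR_RGB2HSV)
    for b,a,ce in blobs(cv2.inRange(h,(0,0,60),(180,50,255)),20):
        p=cast(d,ce,72)[0]
        if a<150 and p[0]<720: print(n,a,ce.round(1),p.round(1))
E
```

```text
t: 22.63
tool_pos: [635.2, -96.4, 29.9]
eef_rot: [-1.208, 1.207, -1.21]
wrist_force: [-0.4, -0.1, -1.6]
opening: 49.6
t: 23.63
tool_pos: [634.8, -96.8, 191.2]
eef_rot: [-1.208, 1.206, -1.211]
wrist_force: [0.2, 0.4, -0.6]
opening: 91.0
23.8333 [633.  -96.5 186.6]
top 44 [335.9 173. ] [675.4 -63.1]
top 62 [235.8 188.5] [647.5 111.4]
side 57 [345.3 162.2] [643.6 107.9]
side 133 [425.1 207.5] [718.3 -31.3]
side 94 [393.3 252.7] [633.3 -98.8]
side 105 [  4.7 336.5] [125.5 -66.4]
```

View pics/side13.png

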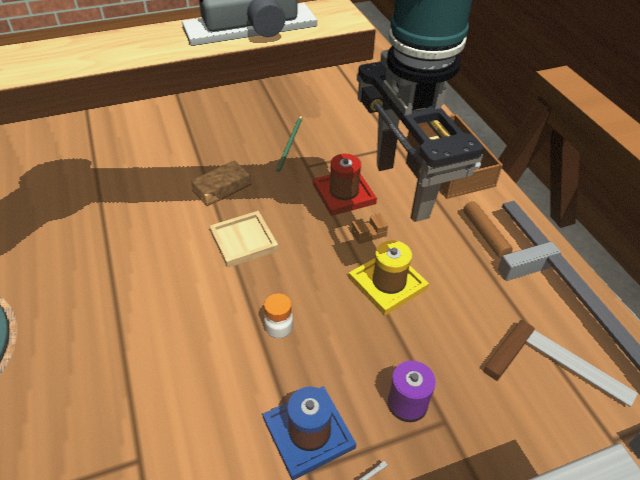

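View pics/top13.png

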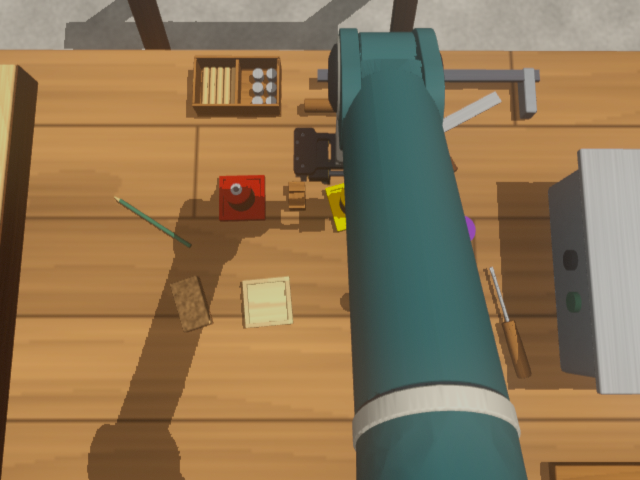

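All three drums stand in their own trays, the spare tray is empty, the bystanders have not moved and the gripper is clear. I'm handing in.

```bash
python3 -c "
from bench import *
job_done()"
```

```text
the job is handed in; nothing more can be done
```

I parked the yellow drum in the spare tray and let go of it there. Then I moved blue to the blue tray, red to the red tray and yellow to the yellow tray. I handed the job in at about 24 s of robot time; it reported no verdict.

- **Drum positions:** my last measurements put each drum within about 3 mm of its tray centre. The side view alone read about 2–3 mm off the top view, as it did at the start.
- **Upright and released:** the side picture shows all three drums upright and let go, the spare tray empty and the gripper raised well clear.
- **Bystanders:** the pictures show the glue pot, offcut, sanding block and purple drum where they started. I judged this by eye.
- **Not confirmed from above:** in the last top view the arm hid the yellow and blue drums. Yellow's final position rests on the side view alone. Blue's last measured position is from the top view taken before yellow's final move; the last side picture still shows it standing in its tray.

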